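Hold the floodlight post half-turned in its twist socket

TASK

Lift the loose dust cap off the twist socket in the track table and set it down flat, right way up, on the bare table clear of the socket. Then take the chrome floodlight post out of its wooden block, push its lugged foot through the slots to the bottom of the socket and twist it clockwise (seen from above) to the single half-way mark, about 37 degrees, well short of the lock, and finish holding it there in the gripper against the return spring: do not let go. Leave the pit wall, racer, joiner tool and beacon where they are.

Things in the scene. Friction and masses are not known exactly. Their poses are not given: they have to be found in the camera images.
- socket: Twist socket fixed on the table: black housing 68 mm square, 24 mm high, aluminium top plate, at first under the cap. Origin: centre of its underside at table level; z up. The plate (18 to 24 mm up) has a 28 mm square opening with 15 mm wide slots running out along its +x and -x to 23 mm from the centre. Floor inside: 8 mm above the table.
- half_mark (a point): Single thin dark radial line on the socket's top plate, 27 mm from the centre, 37.5 degrees clockwise (from above) of the +x slot: the half-way mark. A like one lies opposite. The double line 75 degrees clockwise is the lock. When the post is half-way, its x axis (lamps, lugs) lies along the two half-way marks.
- carrier (a joint): Brass carrier in the socket that the lugs turn, rad: 0 at rest with its notches under the slots, growing clockwise from above; lock (end) at 1.31. A spring returns it to 0 when let go: 0.02 N m at 0, about 0.07 half-way. Notches are 15 mm wide, so the post turns about 0.15 rad before the carrier follows, and stays that far ahead.
- cap_knob (a point): Loose grey dust cap, 50 g, on the socket: lid 78 mm square, 13 mm high, rim reaching 10 mm down around the housing with 2 mm play; upright round knob, 20 mm across, 30 mm tall, in the middle. Point: middle of the knob, 28 mm above the rim's lower edge, 15 mm above the lid; z up. Beside the socket, on the side away from the wooden block (along world y), the table is bare for 180 mm.
- post_grip (a point): Chrome floodlight post, loose, 0.16 kg, 119 mm tall, standing in the wooden block. Point: on its axis, 102 mm above the foot's underside, inside the aluminium block at its top (34 mm along x, 22 mm along y: grip across y; 75 to 119 mm above the foot). Two lamps, 26 mm across, 24 mm long, sit 30 mm out along +x and -x, 75 mm above the foot. z up.
- post_foot (a point): Centre of the post's underside, axes as post_grip. The foot is a round plug 24 mm across, tapered below, with lugs along +x and -x: 20 mm from the axis, 10 mm wide, 8 mm high. With x along the socket's x, either way round, they pass the slots. At the bottom the foot is 8 mm above the table and turns 2 mm under the top plate, which keeps the lugs down.
- holder: Wooden storage block fixed to the table, 86 mm square, 30 mm high, with a 47 mm square well 20 mm deep in its top in which the post stands (foot 10 mm above the table). Origin at the centre of its underside.
- pit_wall: Bystander: white plastic pit wall section 180 mm long (y), 44 mm wide at its foot, 46 mm high; origin at the centre of its underside.
- racer: Bystander: blue slot car, 130 mm long (x), 66 mm wide, 38 mm high; origin at the centre of its underside.
- joiner_tool: Bystander: flat steel track joiner with a forked end, 140 mm long (y from -55 to +85 mm), 30 mm wide, 6 mm thick; origin on its underside, fork towards +y.
- beacon: Bystander: yellow plastic timing beacon, 50 mm square foot, 96 mm high; origin at the centre of its underside.
Not all that is in view belongs to the job. Of the things shaped like the part that bears cap_knob, the grey one is meant. Of the things that look like the part that bears post_grip, the larger one is meant.

How it is judged (in metres and radians):
On the way, in this order (a step that is already met when the one before it is completed fails the run):
1. the dust cap lies flat on the table, clear of the socket, let go (height (world z) of cap_knob below 0.034 m and angle between cap_knob's own z axis and vertical below 0.12 rad and horizontal distance between cap_knob and socket above 0.085 m and contact force between the fingers and cap below 0.1 N and linear speed of cap below 0.02 m/s), for 0.2 s.
2. the post's foot is pushed down to the bottom of the socket at the entry angle (z of post_foot in the frame of socket below 0.012 m and horizontal distance between post_foot and socket below 0.006 m and angle between post_foot's own z axis and vertical below 0.12 rad and angle between the x axis of post_foot and the x axis of socket, either way round below 0.3 rad), for 0.1 s.
At the end, for the whole second after the job is handed in: The gripper still grips the post (over 1 N), upright within 7 degrees, foot within 4 mm of the socket's bottom and 6 mm of its axis, turned 26 to 49 degrees clockwise with the carrier (over 0.25 rad), still; the cap lies flat, right way up, on the table, over 85 mm from the socket's centre (z of post_foot in the frame of socket below 0.012 m and horizontal distance between post_foot and socket below 0.006 m and angle between each of post_foot, cap_knob's own z axis and vertical below 0.12 rad and contact force between the fingers and post above 1 N and height (world z) of cap_knob below 0.034 m and horizontal distance between cap_knob and socket above 0.085 m and angle between the x axis of post_foot and the x axis of socket, either way round between 0.45 and 0.85 rad and value of joint carrier above 0.25 rad and velocity of joint carrier between -0.1 and 0.1 rad/s and contact force between cap and anything else above 0.05 N and linear speed of cap below 0.02 m/s); the arm keeps its last pose, push and grip.
It fails at once if the post is turned on towards the lock (carrier past 0.95 rad) (value of joint carrier above 0.95 rad).
It fails at once if the pit wall is shifted by more than 20 mm (distance of pit_wall from where it was at the start of the episode above 0.02 m).
It fails at once if the racer is shifted by more than 20 mm (distance of racer from where it was at the start of the episode above 0.02 m).
It fails at once if the joiner tool is shifted by more than 20 mm (distance of joiner_tool from where it was at the start of the episode above 0.02 m).
It fails at once if the beacon is shifted by more than 20 mm (distance of beacon from where it was at the start of the episode above 0.02 m).
It also fails if it takes over 61 s, if anything falls off the work surface, if the arm or the gripper's body presses on something with over 40 N, if the wrist force passes 120 N, or if a joint passes its speed limit or range.

ROBOT

A 6-joint arm with a two-finger parallel gripper is mounted at the origin on the work surface. World frame = base frame: x ahead of the robot, y to its left, z up, the work surface at z = 0. Lengths are in m, angles in degrees, forces in N, time in s.
With the tool pointing down it reaches from about 0.325 to 0.775 m from the base axis. Payload 9.3 kg.
Tool frame: the origin (TCP) lies between the finger pads; the fingertips stand 25 mm ahead of it and the grasp point (between the pads) lies 6 mm ahead of it; z points along the fingers, y is the line along which they close (so a half turn about z gives the same grasp; the last joint's range is limited). The gripper opens to 85 mm and grips with 20 to 120 N. Pads are 22 mm wide; open, the fingers measure 114 mm over their backs; the gripper's body (76 mm by 85 mm) begins 54 mm behind the grasp point. The pads swing forward as they close: fully open they stand 13 mm farther back than shut.
Start: joints at [65.054, 14.817, 1.232, 76.415, 0, 81.257], TCP at [0.153, 0.528, 0.256] pointing down, gripper open.
Joint ranges: [-174.27, 174.27], [-52.1, 104.24], [-59.71, 78.15], [-110.17, 111.67], [-87.03, 83.33], [-180, 180]. Speed limits (degrees/s): [127.2, 127.2, 159.86, 180, 180, 180].

INTERFACE

Orientations are given as a 3x3 rotation matrix whose columns are the frame's x, y, z axes.
In Python, from cell import get_state, eyes, workorder gives the robot as it stands. The module is installed in compiled form; this text tells all that it offers.
- The arm moves only by the tool jog_arm, never from a script. Its argument "plan" is a list of rows, each an object of numbers: "x", "y", "z": the shift along the tool's x, y, z in m; "twist": the turn about the tool's z in rad; "fingers": the closure, from -1 (fully open) to 1 (shut). In form: [{"x": .., "y": .., "z": .., "twist": .., "fingers": ..}, ...]. A call has 1 to 12 rows; each row is the pose to reach, as a shift and turn from the pose commanded when the call began, along the tool's axes at that moment; what a row does not reach only later rows make up. A row lasts 1/8 s, in which the tool goes at most 62.5 mm and 10.7 degrees, less where a joint would pass 70% of its speed; a pose out of reach is approached as far as the arm can. A call with a gripper value outside its range is refused whole. The fingers move at their own pace and stop on an object; "newtons" is the grip in N (left out, the last holds). Time passes only in rows, so rows that repeat a pose let the fingers close. It gives the time, the measured TCP pose, the force, the opening and the grip force at its end, in the units of the state.
- get_state(): the state, without advancing time (a new reading comes with each control period).
- eyes.get_image(name): name is "scene" or "top" or "wrist"; returns a dict with "image" (400x640x3 uint8, blue, green, red), "mtx" (3x3 intrinsics, pixels), "cam_to_world" (4x4, takes a point from camera to world coordinates); the wrist camera has in their place "T_tool_cam" (4x4, takes a point from camera to tool coordinates, whose origin is the TCP and whose axes are the flange's). Camera axes: x right, y up, looking along -z (the intrinsics and any distortion apply to the point x, -y, -z); pixel columns grow to the right and rows downward; lengths in m; the calibration is good to about 2 mm. The wrist camera is an equidistant fisheye: a pixel r from the principal point sees the ray r / f radians off the axis. A picture is of the moment at which its call begins: read the wrist's pose just before it. There is no depth.
- workorder.close_job(): hands the job in; it is judged then, once.
The state is a dict: "time": time; "q": joint angles; "qd": joint speeds; "joint_efforts": joint torques, N m; "position": TCP position; "ee_rot": TCP orientation; "wrist_force": force on the tool from outside, world axes, zero at the start; "wrist_torque": the same for the moment, N m; "grip_width": finger opening in m; "finger_force": force on a finger pad.
Only numpy, scipy, OpenCV 4.12 (cv2) and the standard library are available. Lean on these libraries where they do the work, as an engineer would, in place of code of your own. Each camera call takes 0.05 s, during which the arm holds its last target. There are 200 camera calls.

## Working session

There is one attempt and no reset: what is moved stays moved. The work goes in short steps, Python scripts to look and compute and a tool call to move; the robot and the scene stay as the last step left them, time stands still between calls to the robot, and variables do not carry over. Pictures are saved under pics/ and viewed, at most 10 in all, crops included, and the job is handed in when it is done.

Besides the shell and the picture viewer there is one more tool, called after ">>>" in YAML: its name, and indented under it one key for each argument. jog_arm: Moves the arm, as the interface text tells. Its arguments: {"type":"object","properties":{"plan":{"type":"array","items":{"type":"object","properties":{"x":{"type":"number"},"y":{"type":"number"},"z":{"type":"number"},"twist":{"type":"number"},"fingers":{"type":"number"}}}},"newtons":{"type":"number"}},"required":["plan"]}

```bash
mkdir -p pics; cat > h.py <<'E'
import numpy as np, cv2
from cell import get_state, eyes
def get(n):
    s=get_state(); d=eyes.get_image(n); d['s']=s
    if n=='wrist':
        T=np.eye(4); T[:3,:3]=np.array(s['ee_rot']); T[:3,3]=s['position']
        d['c2w']=T@np.array(d['T_tool_cam'])
    else: d['c2w']=np.array(d['cam_to_world'])
    d['n']=n; return d
def ray(d,u,v):
    K=np.array(d['mtx']); x=(u-K[0,2])/K[0,0]; y=(v-K[1,2])/K[1,1]
    if d['n']=='wrist':
        r=np.hypot(x,y)+1e-12; a=np.array([x/r*np.sin(r),-y/r*np.sin(r),-np.cos(r)])
    else: a=np.array([x,-y,-1.])
    return d['c2w'][:3,3], d['c2w'][:3,:3]@a
def onz(d,u,v,z):
    o,a=ray(d,u,v); return o+a*(z-o[2])/a[2]
def proj(d,p):
    q=np.linalg.inv(d['c2w'])@np.r_[p,1]; K=np.array(d['mtx']); x,y,z=q[0],-q[1],-q[2]
    if d['n']=='wrist':
        r=np.hypot(x,y); t=np.arctan2(r,z); x,y=x/r*t,y/r*t
    else: x,y=x/z,y/z
    return K[0,0]*x+K[0,2],K[1,1]*y+K[1,2]
E
python3 - <<'E'
from h import *
np.set_printoptions(precision=3,suppress=True)
for n in('scene','top'):
    d=get(n); cv2.imwrite(f'pics/{n}0.png',d['image']); print(d['mtx'],d['c2w'])
print(d['s'])
d=get('wrist');print(d['T_tool_cam'],d['mtx'], d.keys())
E
```

```text
[[412.217   0.    320.526]
 [  0.    412.217 196.19 ]
 [  0.      0.      1.   ]] [[-0.706 -0.455  0.543  1.066]
 [ 0.708 -0.43   0.56   0.555]
 [-0.021  0.779  0.626  0.693]
 [ 0.     0.     0.     1.   ]]
[[365.819   0.    317.069]
 [  0.    365.819 197.294]
 [  0.      0.      1.   ]] [[ 0.188  0.961 -0.202  0.341]
 [-0.982  0.185 -0.033 -0.001]
 [ 0.006  0.204  0.979  0.977]
 [ 0.     0.     0.     1.   ]]
{'time': 0.05, 'q': array([65.056, 14.853,  1.19 , 76.417, -0.   , 81.257]), 'qd': array([-0.013, -0.123,  0.093, -0.059, -0.027, -0.057]), 'joint_efforts': array([  0.004, -55.724,  34.546,   0.011,  -0.   ,   0.   ]), 'position': array([0.153, 0.528, 0.256]), 'ee_rot': array([[-0.96 ,  0.279, -0.001],
       [ 0.279,  0.96 , -0.001],
       [ 0.   , -0.001, -1.   ]]), 'wrist_force': array([0.077, 0.56 , 0.309]), 'wrist_torque': array([ 0.008,  0.012, -0.023]), 'finger_force': 0.0, 'grip_width': 0.08564140530281858}
[[ 0.     0.95   0.312  0.08 ]
 [ 1.    -0.001  0.    -0.   ]
 [ 0.     0.312 -0.95  -0.118]
 [ 0.     0.     0.     1.   ]] [[309.707   0.    322.559]
 [  0.    309.707 195.096]
 [  0.      0.      1.   ]] dict_keys(['image', 'mtx', 'T_tool_cam', 's', 'c2w', 'n'])
```

View pics/top0.png

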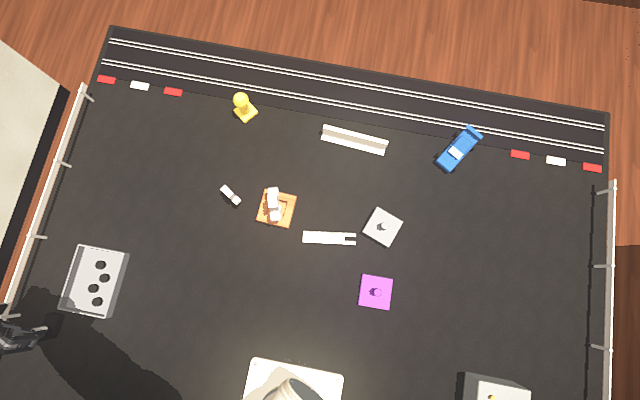

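View pics/scene0.png

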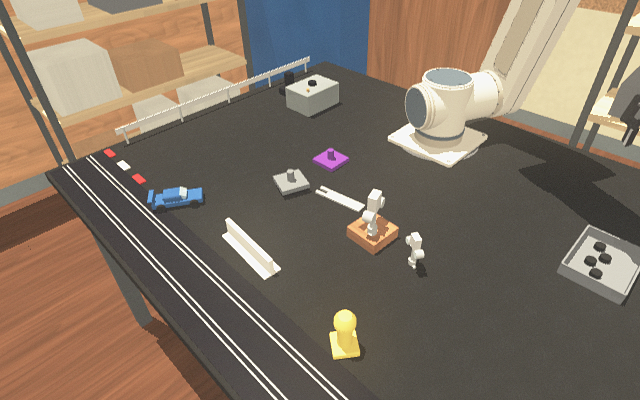

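The top view shows the grey cap at (383,227), the purple decoy cap at (376,292), the wooden block with the post at (277,208), and the small decoy post at (230,195). The joiner is at (330,238), the pit wall at (355,140), the racer at (460,150) and the beacon at (245,108). The scene view agrees.

```bash
python3 - <<'E'
from h import *
np.set_printoptions(precision=3,suppress=True)
d=get('top'); im=d['image']; hsv=cv2.cvtColor(im,cv2.COLOR_BGR2HSV)
def quad(m,c,z,name,w=45):
    k=np.zeros(m.shape,np.uint8); k[c[1]-w:c[1]+w,c[0]-w:c[0]+w]=m[c[1]-w:c[1]+w,c[0]-w:c[0]+w]
    cs,_=cv2.findContours(k,cv2.RETR_EXTERNAL,cv2.CHAIN_APPROX_NONE)
    b=max(cs,key=cv2.contourArea)[:,0,:]
    P=np.array([onz(d,u,v,z)[:2] for u,v in b],np.float32)
    print(name,cv2.minAreaRect(P*1000),b.min(0),b.max(0))
grey=((hsv[...,1]<60)&(hsv[...,2]>90)).astype(np.uint8)
quad(grey,(383,227),.027,'cap',26)
quad(grey,(330,238),.003,'joiner',28)
wood=((hsv[...,0]<20)&(hsv[...,1]>90)&(hsv[...,2]>100)).astype(np.uint8)
quad(wood,(277,208),.03,'holder',35)
quad(((hsv[...,0]>135)&(hsv[...,0]<165)&(hsv[...,1]>90)).astype(np.uint8),(376,292),.013,'purple',30)
quad(grey,(277,208),.1,'post',30)
quad(grey,(355,140),.02,'wall',36)
quad(grey,(230,195),.05,'decoypost',15)
E
```

```text
cap ((493.1664123535156, -151.88748168945312), (133.87307739257812, 138.2554931640625), 10.837441444396973) [357 201] [408 252]
joiner ((441.3893127441406, -21.236183166503906), (146.09466552734375, 148.5075225830078), 10.874906539916992) [302 210] [357 265]
holder ((487.4647521972656, 130.80703735351562), (91.90660095214844, 91.2690658569336), 86.87528228759766) [256 188] [296 228]
purple ((325.3277282714844, -158.6046905517578), (22.299097061157227, 33.34959030151367), 10.799812316894531) [368 287] [381 296]
post ((478.609375, 122.37389373779297), (146.52377319335938, 145.83421325683594), 11.172896385192871) [247 178] [306 237]
wall ((720.1156005859375, -41.13215637207031), (208.04360961914062, 200.5648651123047), 10.756999969482422) [319 104] [390 175]
decoypost ((496.2102355957031, 254.82850646972656), (79.8376693725586, 75.5118179321289), 13.152904510498047) [215 180] [244 209]
```

```bash
python3 - <<'E'
from h import *
d=get('top'); im=d['image']; hsv=cv2.cvtColor(im,cv2.COLOR_BGR2HSV)
print(hsv[215,350],hsv[227,395],hsv[238,320],hsv[292,385],hsv[310,350])
def quad(c,z,name,w=45):
    k=np.zeros(im.shape[:2],np.uint8); sub=hsv[c[1]-w:c[1]+w,c[0]-w:c[0]+w,2]
    t,o=cv2.threshold(sub,0,255,cv2.THRESH_OTSU)
    k[c[1]-w:c[1]+w,c[0]-w:c[0]+w]=o
    cs,_=cv2.findContours(k,cv2.RETR_EXTERNAL,cv2.CHAIN_APPROX_NONE)
    b=max(cs,key=cv2.contourArea)[:,0,:]
    P=np.array([onz(d,u,v,z)[:2] for u,v in b],np.float32)
    r=cv2.minAreaRect(P*1000); print(name,t,np.round(np.r_[r[0],r[1],r[2]],1))
quad((383,227),.027,'cap',24)
quad((330,238),.003,'joiner',28)
quad((376,292),.013,'purple',25)
quad((355,140),.02,'wall',34)
quad((460,150),.02,'racer',34)
quad((245,108),.02,'beacon',22)
quad((230,195),.05,'decoypost',15)
E
```

```text
[ 12  39 110] [ 19   8 249] [  0   0 255] [150  84 253] [ 3 29 97]
cap 169.0 [ 492.5 -151.1   79.7   79.    69.5]
joiner 180.0 [440.  -18.3  32.2 141.2   8.6]
purple 172.0 [ 325.7 -160.3   79.2   80.     1.1]
wall 173.0 [717.4 -37.4 186.1  48.5  85.5]
racer 164.0 [ 740.1 -320.8   49.6  123.8   57.8]
beacon 169.0 [755.2 286.7  91.9  56.4  44. ]
decoypost 167.0 [497.  252.9  62.5  19.9  58.3]
```

```bash
cat >> h.py <<'E'
def to(x,y,z,yaw=None):
    s=get_state(); R=np.array(s['ee_rot']); sh=R.T@(np.array([x,y,z])-s['position'])
    y0=np.degrees(np.arctan2(R[1,0],R[0,0])); tw=0 if yaw is None else -((yaw-y0+180)%360-180)
    print('shift',np.round(sh,4),'yaw0',round(y0,2),'twist',round(np.radians(tw),4),'pos',np.round(s['position'],4),'t',s['time'],'q',np.round(s['q'],1))
E
python3 -c "
from h import *
to(.4925,-.151,.16)"
```

```text
shift [-0.5151 -0.5574  0.0963] yaw0 163.8 twist 0.0 pos [0.1534 0.528  0.256 ] t 0.25 q [65.1 14.8  1.2 76.4 -0.  81.3]
```

>>> jog_arm:
  plan:
    - {"x": -0.515, "y": -0.557, "z": 0, "twist": 0, "fingers": -1}
    - {"x": -0.515, "y": -0.557, "z": 0, "twist": 0, "fingers": -1}
    - {"x": -0.515, "y": -0.557, "z": 0, "twist": 0, "fingers": -1}
    - {"x": -0.515, "y": -0.557, "z": 0, "twist": 0, "fingers": -1}
    - {"x": -0.515, "y": -0.557, "z": 0, "twist": 0, "fingers": -1}
    - {"x": -0.515, "y": -0.557, "z": 0, "twist": 0, "fingers": -1}
    - {"x": -0.515, "y": -0.557, "z": 0, "twist": 0, "fingers": -1}
    - {"x": -0.515, "y": -0.557, "z": 0, "twist": 0, "fingers": -1}
    - {"x": -0.515, "y": -0.557, "z": 0, "twist": 0, "fingers": -1}
    - {"x": -0.515, "y": -0.557, "z": 0, "twist": 0, "fingers": -1}
    - {"x": -0.515, "y": -0.557, "z": 0, "twist": 0, "fingers": -1}
    - {"x": -0.515, "y": -0.557, "z": 0, "twist": 0, "fingers": -1}

```text
time: 1.75
position: [0.4893, -0.1449, 0.2563]
ee_rot: [[-0.96, 0.28, 0.0], [0.28, 0.96, -0.0], [-0.0, 0.0, -1.0]]
wrist_force: [1.8, 0.4, -0.0]
grip_width: 0.0853
finger_force: 0.0
```

>>> jog_arm:
  plan:
    - {"x": 0, "y": 0, "z": 0.03, "twist": 0, "fingers": -1}
    - {"x": 0, "y": 0, "z": 0.03, "twist": 0, "fingers": -1}
    - {"x": 0, "y": 0, "z": 0.03, "twist": 0, "fingers": -1}

```text
time: 2.12
position: [0.4887, -0.1423, 0.2272]
ee_rot: [[-0.96, 0.278, 0.0], [0.278, 0.96, -0.0], [-0.0, -0.0, -1.0]]
wrist_force: [0.3, 0.6, 0.3]
grip_width: 0.0853
finger_force: 0.0
```

```bash
python3 - <<'E'
from h import *
to(.4925,-.151,.16)
d=get('wrist'); cv2.imwrite('pics/w1.png',d['image']); print(d['s']['wrist_force'])
print(proj(d,[.4925,-.151,.057]))
E
```

```text
shift [-0.006  -0.0073  0.0672] yaw0 163.83 twist 0.0 pos [ 0.4887 -0.1423  0.2272] t 2.125 q [-25.7  11.4  -7.6  71.    0.   -9.5]
[0.28511336 0.57009791 0.25269325]
(np.float64(315.342248016991), np.float64(186.18519422493839))
```

View pics/w1.png

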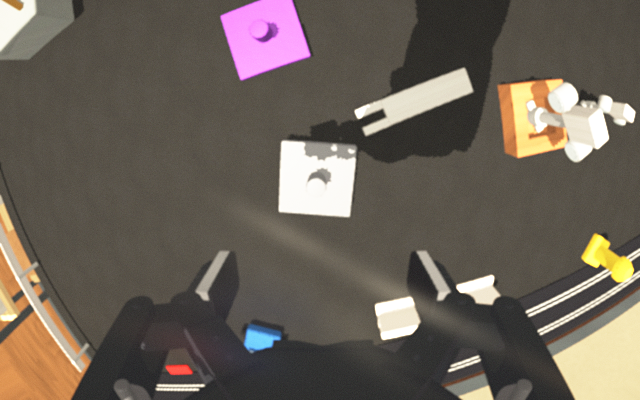

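The wrist view shows the cap lid at about (278–356, 140–217), with the knob at (317,183).

```bash
python3 - <<'E'
from h import *
d=get('wrist'); im=d['image']; v=cv2.cvtColor(im,cv2.COLOR_BGR2GRAY)
t=130;k=np.zeros(v.shape,np.uint8);k[130:225,270:365]=(v[130:225,270:365]>t)*255
cs,_=cv2.findContours(k,cv2.RETR_EXTERNAL,cv2.CHAIN_APPROX_NONE)
b=max(cs,key=cv2.contourArea)[:,0,:]
P=np.array([onz(d,x,y,.027)[:2] for x,y in b],np.float32)
r=cv2.minAreaRect(P*1000);print(r); print(proj(d,[r[0][0]/1000,r[0][1]/1000,.057]))
c=im[130:225,270:365]; cv2.imwrite('pics/w1c.png',cv2.resize(c,None,fx=6,fy=6,interpolation=cv2.INTER_CUBIC))
E
```

```text
((494.0797119140625, -151.33926391601562), (80.50617980957031, 81.09416961669922), 69.56900024414062)
(np.float64(315.3965605126027), np.float64(187.33936305696193))
```

View pics/w1c.png

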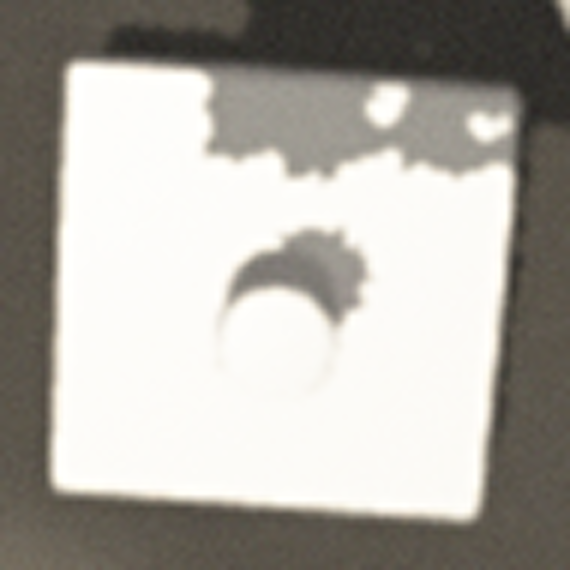

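The knob top is centred at about (316,187) in the full frame, matching the projection. The cap is at (0.494,-0.1515) with yaw 69.6°, so I descend over it.

>>> jog_arm:
  plan:
    - {"x": -0.0075, "y": -0.0075, "z": 0.06, "twist": 0, "fingers": -1}
    - {"x": -0.0075, "y": -0.0075, "z": 0.11, "twist": 0, "fingers": -1}
    - {"x": -0.0075, "y": -0.0075, "z": 0.14, "twist": 0, "fingers": -1}
    - {"x": -0.0075, "y": -0.0075, "z": 0.14, "twist": 0, "fingers": -1}

```text
time: 2.72
position: [0.4931, -0.1512, 0.0856]
ee_rot: [[-0.961, 0.278, -0.002], [0.278, 0.961, 0.001], [0.003, 0.0, -1.0]]
wrist_force: [-0.0, 0.5, -0.2]
grip_width: 0.0853
finger_force: 0.0
```

```bash
python3 -c "
from h import *
to(.4937,-.1515,.058)"
```

```text
shift [-0.0007 -0.0002  0.0275] yaw0 163.85 twist 0.0 pos [ 0.4931 -0.1512  0.0856] t 2.725 q [-26.4  18.  -20.7  51.4  -0.  -10.2]
```

>>> jog_arm:
  plan:
    - {"x": 0, "y": 0, "z": 0.029, "twist": 0, "fingers": -1}
    - {"x": 0, "y": 0, "z": 0.029, "twist": 0, "fingers": 1}
    - {"x": 0, "y": 0, "z": 0.029, "twist": 0, "fingers": 1}
    - {"x": 0, "y": 0, "z": 0.029, "twist": 0, "fingers": 1}
    - {"x": 0, "y": 0, "z": 0.029, "twist": 0, "fingers": 1}
    - {"x": 0, "y": 0, "z": 0.029, "twist": 0, "fingers": 1}
    - {"x": 0, "y": 0, "z": 0.029, "twist": 0, "fingers": 1}
    - {"x": 0, "y": 0, "z": 0.029, "twist": 0, "fingers": 1}
  newtons: 30

```text
time: 3.72
position: [0.4944, -0.1522, 0.0585]
ee_rot: [[-0.96, 0.279, 0.002], [0.279, 0.96, -0.001], [-0.002, -0.0, -1.0]]
wrist_force: [-1.0, 1.4, 8.0]
grip_width: 0.0193
finger_force: 29.1
```

>>> jog_arm:
  plan:
    - {"x": 0, "y": 0, "z": -0.03, "twist": 0, "fingers": 1}
    - {"x": 0, "y": 0, "z": -0.06, "twist": 0, "fingers": 1}
    - {"x": 0, "y": 0, "z": -0.06, "twist": 0, "fingers": 1}
    - {"x": -0.015, "y": -0.05, "z": -0.06, "twist": 0, "fingers": 1}
    - {"x": -0.03, "y": -0.1, "z": -0.06, "twist": 0, "fingers": 1}
    - {"x": -0.033, "y": -0.129, "z": -0.06, "twist": 0, "fingers": 1}
    - {"x": -0.033, "y": -0.129, "z": -0.06, "twist": 0, "fingers": 1}
    - {"x": -0.033, "y": -0.129, "z": -0.06, "twist": 0, "fingers": 1}

```text
time: 4.72
position: [0.4892, -0.2845, 0.1167]
ee_rot: [[-0.96, 0.279, -0.001], [0.279, 0.96, 0.001], [0.001, 0.001, -1.0]]
wrist_force: [-0.4, -0.4, -1.1]
grip_width: 0.0192
finger_force: 29.6
```

```bash
python3 - <<'E'
from h import *
to(.49,-.285,.044)
d=get('top');cv2.imwrite('pics/t2.png',d['image'][80:320,200:520])
d=get('wrist');cv2.imwrite('pics/w2.png',cv2.hconcat([cv2.resize(cv2.imread('pics/t2.png'),(533,400)),d['image'][:,200:460]]))
E
```

```text
shift [-0.001  -0.0003  0.0727] yaw0 163.78 twist 0.0 pos [ 0.4892 -0.2845  0.1167] t 4.725 q [-38.7  20.7 -11.3  58.1   0.  -22.5]
```

View pics/w2.png

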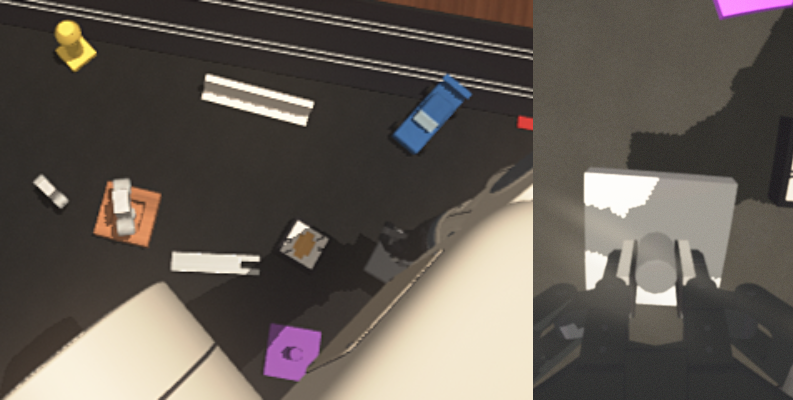

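The cap is held level and the socket is bare at about (303,243) in the left pane, with brass showing inside. Now I set the cap down.

>>> jog_arm:
  plan:
    - {"x": 0, "y": 0, "z": 0.04, "twist": 0, "fingers": 1}
    - {"x": 0, "y": 0, "z": 0.06, "twist": 0, "fingers": 1}
    - {"x": 0, "y": 0, "z": 0.07, "twist": 0, "fingers": 1}
    - {"x": 0, "y": 0, "z": 0.0725, "twist": 0, "fingers": 1}
    - {"x": 0, "y": 0, "z": 0.0725, "twist": 0, "fingers": 1}
    - {"x": 0, "y": 0, "z": 0.0725, "twist": 0, "fingers": -1}
    - {"x": 0, "y": 0, "z": 0.0725, "twist": 0, "fingers": -1}
    - {"x": 0, "y": 0, "z": 0.0725, "twist": 0, "fingers": -1}
    - {"x": 0, "y": 0, "z": 0.0725, "twist": 0, "fingers": -1}
    - {"x": 0, "y": 0, "z": 0.0725, "twist": 0, "fingers": -1}
    - {"x": 0, "y": 0, "z": 0.0725, "twist": 0, "fingers": -1}

```text
time: 6.2
position: [0.4895, -0.2851, 0.0447]
ee_rot: [[-0.96, 0.279, -0.0], [0.279, 0.96, 0.0], [0.0, 0.0, -1.0]]
wrist_force: [0.4, 0.1, -0.5]
grip_width: 0.0856
finger_force: 0.0
```

>>> jog_arm:
  plan:
    - {"x": 0, "y": 0, "z": -0.06, "twist": 0, "fingers": -1}
    - {"x": 0, "y": 0, "z": -0.12, "twist": 0, "fingers": -1}
    - {"x": 0, "y": 0, "z": -0.18, "twist": 0, "fingers": -1}
    - {"x": 0.033, "y": 0.06, "z": -0.18, "twist": 0, "fingers": -1}
    - {"x": 0.033, "y": 0.129, "z": -0.18, "twist": 0, "fingers": -1}
    - {"x": 0.033, "y": 0.129, "z": -0.18, "twist": 0, "fingers": -1}
    - {"x": 0.033, "y": 0.129, "z": -0.18, "twist": 0, "fingers": -1}
    - {"x": 0.033, "y": 0.129, "z": -0.18, "twist": 0, "fingers": -1}

```text
time: 7.2
position: [0.4939, -0.153, 0.2246]
ee_rot: [[-0.96, 0.28, -0.0], [0.28, 0.96, -0.0], [0.0, -0.0, -1.0]]
wrist_force: [0.4, -0.4, -0.8]
grip_width: 0.0857
finger_force: 0.0
```

```bash
python3 - <<'E'
from h import *
to(.4937,-.1515,.2)
d=get('wrist')
u,v=map(int,proj(d,[.4937,-.1515,.024])); print(u,v)
c=d['image'][v-50:v+50,u-170:u+70]
cv2.imwrite('pics/w3.png',cv2.resize(c,None,fx=3.3,fy=5.5,interpolation=cv2.INTER_CUBIC) if 0 else cv2.resize(c,None,fx=3.3,fy=3.3,interpolation=cv2.INTER_CUBIC))
cv2.imwrite('pics/w3full.png',d['image']); import pickle; pickle.dump(d,open('w3.pkl','wb'))
E
```

```text
shift [0.0006 0.0014 0.0246] yaw0 163.75 twist 0.0 pos [ 0.4939 -0.153   0.2246] t 7.2 q [-26.5  12.3  -6.9  70.9  -0.  -10.3]
324 172
```

View pics/w3.png

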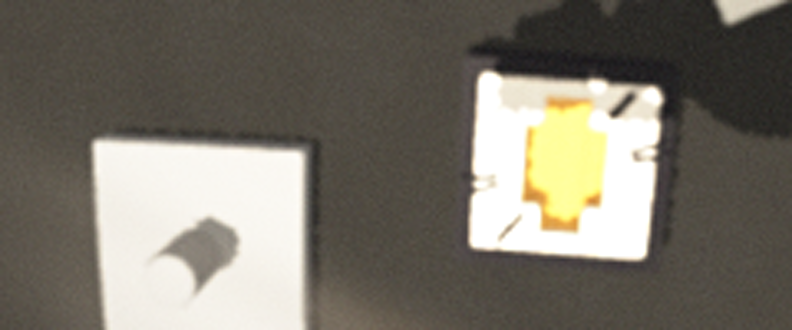

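The cap lies flat at lower left. The socket plate is at crop (470–665, 70–262), with slots at (570,100) and (562,228), half-way marks at (625,103) and (510,227), and lock marks at (648,152) and (482,183). The marks sit clockwise of the slots, as they should.

```bash
python3 - <<'E'
from h import *
import pickle
d=pickle.load(open('w3.pkl','rb')); im=d['image']; hsv=cv2.cvtColor(im,cv2.COLOR_BGR2HSV)
def big(m,u0,u1,v0,v1,z):
    k=np.zeros(m.shape,np.uint8);k[v0:v1,u0:u1]=m[v0:v1,u0:u1]*255
    b=max(cv2.findContours(k,cv2.RETR_EXTERNAL,cv2.CHAIN_APPROX_NONE)[0],key=cv2.contourArea)[:,0,:]
    P=np.array([onz(d,x,y,z)[:2] for x,y in b],np.float32)*1000
    r=cv2.minAreaRect(P); print(np.round(np.r_[r[0],r[1],r[2]],1)); return r
big(hsv[...,2]>140,290,372,132,208,.024)
br=(hsv[...,1]>80)&(hsv[...,2]>120)
big(br,300,345,150,198,.018)
# half marks from picture
o=np.array([324-170,172-50]); p=[]
for q in((625,103),(510,227),(570,100),(562,228)):
    u,v=(np.array(q)+.5)/3.3-.5+o; p.append(onz(d,u,v,.024)[:2]*1000)
p=np.array(p);print(p,p[:2].mean(0),np.degrees(np.arctan2(*(p[0]-p[1])[::-1])),np.degrees(np.arctan2(*(p[2]-p[3])[::-1])))
to(.487,.131,.25)
E
```

```text
[ 494.2 -151.3   60.    59.4   69. ]
[ 494.5 -151.6   25.5   45.    69.6]
[[ 479.17678264 -126.82324748]
 [ 508.40495852 -173.77546395]
 [ 473.44194354 -143.30674827]
 [ 513.48691891 -157.53637251]] [ 493.79087058 -150.29935572] 121.9026341890668 160.43778499589092
shift [ 0.0862  0.2709 -0.0255] yaw0 163.72 twist 0.0 pos [ 0.4938 -0.1532  0.2245] t 7.25 q [-26.5  12.3  -6.9  70.9  -0.  -10.3]
```

>>> jog_arm:
  plan:
    - {"x": 0.03, "y": 0.06, "z": -0.03, "twist": 0, "fingers": -1}
    - {"x": 0.05, "y": 0.12, "z": -0.03, "twist": 0, "fingers": -1}
    - {"x": 0.07, "y": 0.18, "z": -0.03, "twist": 0, "fingers": -1}
    - {"x": 0.086, "y": 0.24, "z": -0.03, "twist": 0, "fingers": -1}
    - {"x": 0.086, "y": 0.27, "z": -0.03, "twist": 0, "fingers": -1}
    - {"x": 0.086, "y": 0.27, "z": -0.03, "twist": 0, "fingers": -1}
    - {"x": 0.086, "y": 0.27, "z": -0.03, "twist": 0, "fingers": -1}
    - {"x": 0.086, "y": 0.27, "z": -0.03, "twist": 0, "fingers": -1}

```text
time: 8.25
position: [0.4868, 0.1299, 0.2547]
ee_rot: [[-0.96, 0.281, -0.0], [0.281, 0.96, -0.0], [0.0, -0.0, -1.0]]
wrist_force: [-0.4, -0.2, -0.2]
grip_width: 0.0852
finger_force: 0.0
```

```bash
python3 - <<'E'
from h import *
to(.487,.131,.25)
d=get('wrist')
cv2.imwrite('pics/w4.png',d['image']); import pickle; pickle.dump(d,open('w4.pkl','wb'))
E
```

```text
shift [0.0001 0.0011 0.0047] yaw0 163.68 twist 0.0 pos [0.4868 0.1299 0.2547] t 8.25 q [ 5.4 10.3 -4.9 74.7 -0.  21.7]
```

View pics/w4.png

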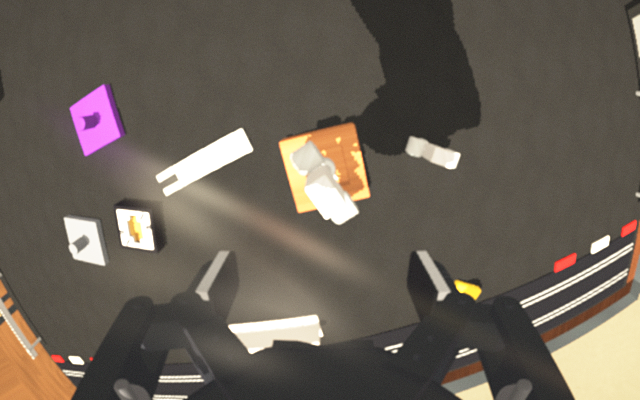

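The post stands in the block: lamps at about (308,156) and (345,210), top block between them at about (322,190). The socket is at (136,228).

```bash
python3 - <<'E'
from h import *
import pickle
d=pickle.load(open('w4.pkl','rb')); c=d['image'][115:235,265:385]
cv2.imwrite('pics/w4c.png',cv2.resize(cv2.convertScaleAbs(c,alpha=.95),None,fx=5,fy=5,interpolation=cv2.INTER_CUBIC))
E
```

```text
(no output)
```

View pics/w4c.png

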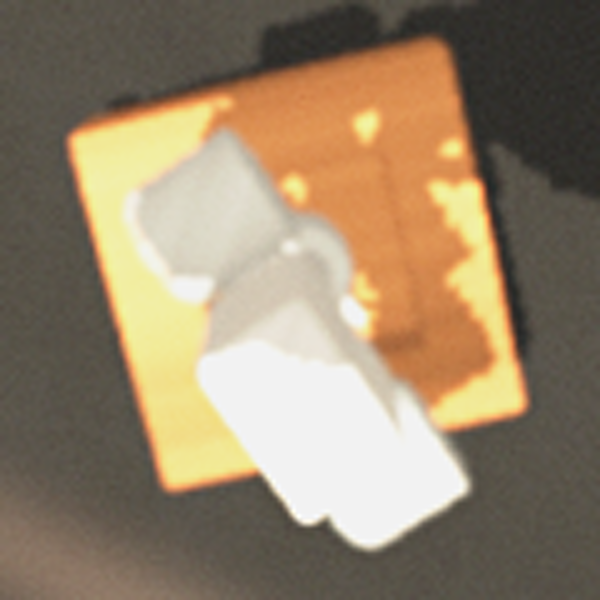

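The block's top face has crop corners at about left (203,362), bottom (308,524), top (298,298) and right (393,435). The lamp axis runs the same way.

```bash
python3 - <<'E'
from h import *
import pickle
d=pickle.load(open('w4.pkl','rb'))
f=lambda q,z: onz(d,(q[0]+.5)/5-.5+265,(q[1]+.5)/5-.5+115,z)[:2]*1000
P=np.array([f(q,.129) for q in((203,362),(308,524),(393,435),(298,298))])
ang=lambda v:np.degrees(np.arctan2(v[1],v[0]))
print(P,P.mean(0),[ (round(np.hypot(*(P[(i+1)%4]-P[i])),1),round(ang(P[(i+1)%4]-P[i]),1)) for i in range(4)])
H=np.array([f(q,.03) for q in((70,135),(440,38),(527,410),(170,492))]);print(H.mean(0),[ (round(np.hypot(*(H[(i+1)%4]-H[i])),1),round(ang(H[(i+1)%4]-H[i]),1)) for i in range(4)])
# lamp near face: corners at top of lamps z .098
print(f((225,130),.098),f((135,205),.085),f((200,300),.085), f((468,488),.098),f((370,548),.098))
E
```

```text
[[476.35773453 117.71461286]
 [508.92626575 126.32721327]
 [497.44148298 144.43826831]
 [470.31725055 135.76324841]] [488.26068345 131.06083571] [(np.float64(33.7), np.float64(14.8)), (np.float64(21.4), np.float64(122.4)), (np.float64(28.5), np.float64(-162.3)), (np.float64(19.0), np.float64(-71.5))]
[489.44263862 131.64527969] [(np.float64(85.3), np.float64(88.4)), (np.float64(89.5), np.float64(-1.6)), (np.float64(86.9), np.float64(-92.6)), (np.float64(88.1), np.float64(177.3))]
[444.4586654  129.85903333] [454.9268216 108.2827032] [476.23980646 114.64713982] [522.98499839 154.51769111] [529.70662685 133.18798519]
```

>>> jog_arm:
  plan:
    - {"x": -0.0015, "y": 0.0025, "z": 0, "twist": -0.18, "fingers": -1}
    - {"x": -0.0015, "y": 0.0025, "z": 0, "twist": -0.36, "fingers": -1}
    - {"x": -0.0015, "y": 0.0025, "z": 0, "twist": -0.54, "fingers": -1}
    - {"x": -0.0015, "y": 0.0025, "z": 0, "twist": -0.58, "fingers": -1}
    - {"x": -0.0015, "y": 0.0025, "z": 0.03, "twist": -0.58, "fingers": -1}
    - {"x": -0.0015, "y": 0.0025, "z": 0.06, "twist": -0.58, "fingers": -1}
    - {"x": -0.0015, "y": 0.0025, "z": 0.06, "twist": -0.58, "fingers": -1}

```text
time: 9.18
position: [0.4878, 0.1323, 0.1934]
ee_rot: [[-0.957, -0.291, -0.004], [-0.291, 0.957, -0.0], [0.004, 0.001, -1.0]]
wrist_force: [-0.0, 0.2, 1.1]
grip_width: 0.0855
finger_force: 0.0
```

```bash
python3 - <<'E'
from h import *
to(.489,.132,.118,197)
d=get('wrist'); im=d['image']
u,v=map(int,proj(d,[.489,.132,.129])); print(u,v)
T=np.array(d['s']['position']);R=np.array(d['s']['ee_rot'])
for z in(.129,): 
  p=np.r_[.489,.132,z]
  a=np.radians(17); X=np.array([np.cos(a),np.sin(a),0]);Y=np.array([-np.sin(a),np.cos(a),0])
  pts=[proj(d,p+sx*.017*X+sy*.011*Y) for sx,sy in((1,1),(1,-1),(-1,-1),(-1,1))]
im=cv2.resize(im[v-100:v+100,u-130:u+130],None,fx=3,fy=3)
for x,y in pts: cv2.circle(im,(int((x-u+130)*3),int((y-v+100)*3)),3,(0,0,255),-1)
cv2.imwrite('pics/w5.png',im)
E
```

```text
shift [-0.0014 -0.0007  0.0754] yaw0 -163.06 twist -0.001 pos [0.4878 0.1323 0.1934] t 9.175 q [  5.7  12.2 -11.6  66.4  -0.  -11.3]
322 226
```

View pics/w5.png

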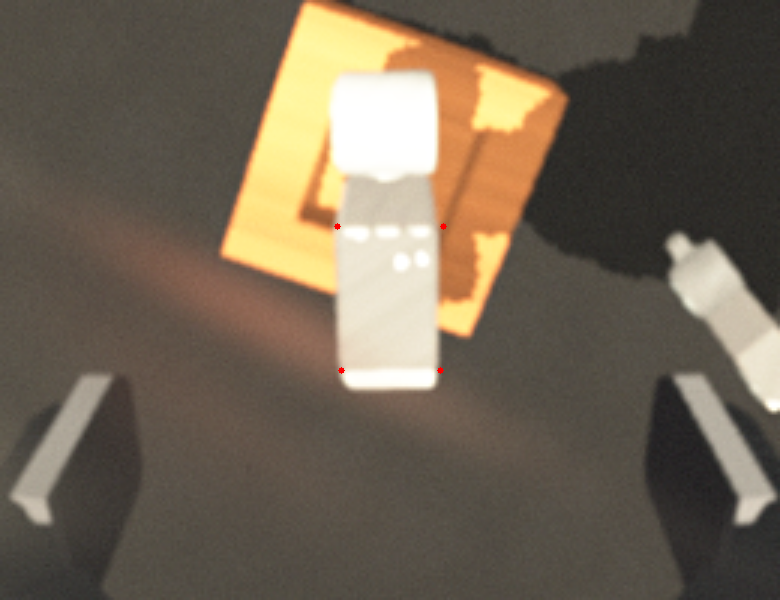

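The block top is aligned with the pads. Its lower silhouette edge is at row 387 against 370 predicted, so I check its position along x numerically.

```bash
python3 - <<'E'
from h import *
d=get('wrist'); u0,v0=322-130,226-100
a=np.radians(17); X=np.array([np.cos(a),np.sin(a),0]);Y=np.array([-np.sin(a),np.cos(a),0]);C=np.array([.489,.132,0])
for q,z in(((388,387),.129),((388,370),.129),((388,232),.129),((388,243),.129),((388,175),.085),((388,70),.085),((388,70),.098),((340,360),.129),((438,360),.129)):
    p=onz(d,q[0]/3+u0,q[1]/3+v0,z)-C; print(q,z,np.round([p@X*1000,p@Y*1000],1))
g=cv2.cvtColor(d['image'],cv2.COLOR_BGR2GRAY); print(g[v0+20:v0+135,u0+125:u0+133].mean(1).astype(int).tolist())
# top camera from the start
im=cv2.imread('pics/top0.png'); g=cv2.cvtColor(im,cv2.COLOR_BGR2GRAY); t=get('top')
def line(y,z,r=range(-60,61,3)):
    o=[]
    for s in r:
        u,v=proj(t,C+s/1000*X+y*Y+[0,0,z]); o.append((s,int(cv2.getRectSubPix(g,(1,1),(u,v))[0,0]), cv2.getRectSubPix(im,(1,1),(u,v))[0,0].tolist()[0]))
    return o
print(line(0,.129))
EOF=0
E
```

```text
(388, 387) 0.129 [22.9 -0.7]
(388, 370) 0.129 [18.5 -0.7]
(388, 232) 0.129 [-14.4  -0.6]
(388, 243) 0.129 [-11.9  -0.6]
(388, 175) 0.085 [-14.1  -0.8]
(388, 70) 0.085 [-41.3  -0.7]
(388, 70) 0.098 [-43.5  -0.7]
(340, 360) 0.129 [ 16.  -11.3]
(438, 360) 0.129 [16.  10.5]
[188, 192, 210, 230, 242, 247, 251, 253, 254, 254, 254, 255, 255, 255, 255, 255, 255, 255, 255, 255, 255, 255, 255, 255, 255, 255, 255, 255, 255, 255, 255, 255, 254, 253, 251, 252, 253, 250, 228, 201, 197, 198, 199, 200, 200, 200, 200, 202, 202, 202, 203, 204, 212, 241, 254, 254, 252, 245, 235, 230, 230, 230, 230, 230, 228, 227, 227, 227, 226, 228, 228, 229, 230, 229, 230, 230, 230, 230, 230, 230, 229, 228, 227, 226, 227, 227, 227, 228, 228, 228, 228, 228, 228, 228, 228, 228, 228, 228, 227, 228, 237, 251, 255, 255, 255, 254, 250, 211, 141, 115, 113, 112, 111, 110, 106]
[(-60, 107, 78), (-57, 174, 111), (-54, 151, 94), (-51, 166, 130), (-48, 244, 235), (-45, 255, 252), (-42, 255, 254), (-39, 255, 255), (-36, 255, 255), (-33, 255, 255), (-30, 255, 255), (-27, 247, 236), (-24, 196, 175), (-21, 179, 159), (-18, 233, 227), (-15, 255, 255), (-12, 255, 255), (-9, 255, 255), (-6, 255, 255), (-3, 255, 255), (0, 255, 255), (3, 255, 255), (6, 255, 255), (9, 255, 255), (12, 255, 255), (15, 255, 255), (18, 255, 255), (21, 255, 255), (24, 255, 255), (27, 255, 255), (30, 225, 215), (33, 122, 108), (36, 91, 82), (39, 96, 86), (42, 97, 86), (45, 97, 85), (48, 97, 87), (51, 97, 87), (54, 97, 86), (57, 97, 86), (60, 96, 85)]
```

The strip between rows 370 and 387 is the far lamp showing past the block. The block itself spans −14 to +18.5 mm, so the post's centre is about 1.5 mm further along its x. I grip there.

>>> jog_arm:
  plan:
    - {"x": -0.0026, "y": -0.001, "z": 0.04, "twist": 0, "fingers": -1}
    - {"x": -0.0026, "y": -0.001, "z": 0.07, "twist": 0, "fingers": -1}
    - {"x": -0.0026, "y": -0.001, "z": 0.0755, "twist": 0, "fingers": -1}
    - {"x": -0.0026, "y": -0.001, "z": 0.0755, "twist": 0, "fingers": -1}
    - {"x": -0.0026, "y": -0.001, "z": 0.0755, "twist": 0, "fingers": 1}
    - {"x": -0.0026, "y": -0.001, "z": 0.0755, "twist": 0, "fingers": 1}
    - {"x": -0.0026, "y": -0.001, "z": 0.0755, "twist": 0, "fingers": 1}
    - {"x": -0.0026, "y": -0.001, "z": 0.0755, "twist": 0, "fingers": 1}
    - {"x": -0.0026, "y": -0.001, "z": 0.0755, "twist": 0, "fingers": 1}
    - {"x": -0.0026, "y": -0.001, "z": 0.0755, "twist": 0, "fingers": 1}
    - {"x": -0.0026, "y": -0.001, "z": 0.0755, "twist": 0, "fingers": 1}
  newtons: 80

```text
time: 10.7
position: [0.4918, 0.133, 0.1198]
ee_rot: [[-0.956, -0.293, 0.001], [-0.293, 0.956, -0.0], [-0.001, -0.0, -1.0]]
wrist_force: [-0.8, -0.7, 6.5]
grip_width: 0.0212
finger_force: 78.3
```

>>> jog_arm:
  plan:
    - {"x": 0, "y": 0, "z": -0.03, "twist": 0, "fingers": 1}
    - {"x": 0, "y": 0, "z": -0.06, "twist": 0, "fingers": 1}
    - {"x": 0, "y": 0, "z": -0.08, "twist": 0, "fingers": 1}
    - {"x": 0, "y": 0, "z": -0.08, "twist": 0, "fingers": 1}
    - {"x": 0, "y": 0, "z": -0.08, "twist": 0, "fingers": 1}

```text
time: 11.32
position: [0.4911, 0.133, 0.1982]
ee_rot: [[-0.956, -0.293, -0.001], [-0.293, 0.956, -0.0], [0.001, 0.0, -1.0]]
wrist_force: [-0.5, 0.5, -1.6]
grip_width: 0.0211
finger_force: 78.4
```

```bash
python3 -c "
from h import *
to(.4943,-.1514,.198,159.6)"
```

```text
shift [ 0.0802 -0.2729  0.0003] yaw0 -162.97 twist 0.6533 pos [0.4911 0.133  0.1982] t 11.325 q [  5.7  12.3 -10.8  67.    0.  -11.3]
```

>>> jog_arm:
  plan:
    - {"x": 0.013, "y": -0.045, "z": 0, "twist": 0.11, "fingers": 1}
    - {"x": 0.026, "y": -0.09, "z": 0, "twist": 0.22, "fingers": 1}
    - {"x": 0.039, "y": -0.135, "z": 0, "twist": 0.33, "fingers": 1}
    - {"x": 0.052, "y": -0.18, "z": 0, "twist": 0.44, "fingers": 1}
    - {"x": 0.065, "y": -0.225, "z": 0, "twist": 0.55, "fingers": 1}
    - {"x": 0.08, "y": -0.273, "z": 0, "twist": 0.653, "fingers": 1}
    - {"x": 0.08, "y": -0.273, "z": 0, "twist": 0.653, "fingers": 1}
    - {"x": 0.08, "y": -0.273, "z": 0, "twist": 0.653, "fingers": 1}
    - {"x": 0.08, "y": -0.273, "z": 0, "twist": 0.653, "fingers": 1}

```text
time: 12.45
position: [0.4948, -0.1504, 0.1989]
ee_rot: [[-0.938, 0.347, -0.001], [0.347, 0.938, 0.001], [0.001, 0.0, -1.0]]
wrist_force: [-0.8, -0.3, -1.8]
grip_width: 0.0211
finger_force: 78.9
```

```bash
python3 - <<'E'
from h import *
to(.4943,-.1514,.15,159.6)
d=get('wrist'); cv2.imwrite('pics/w6.png',d['image'])
g=get('scene'); cv2.imwrite('pics/s6.png',g['image'])
print(proj(g,[.4943,-.1514,.024]),proj(g,[.4943,-.1514,.09]),proj(d,[.4943,-.1514,.024]))
E
```

```text
shift [ 0.0001 -0.0012  0.0489] yaw0 159.71 twist 0.002 pos [ 0.4948 -0.1504  0.1989] t 12.45 q [-26.2  13.   -9.7  67.3   0.   -5.9]
(np.float64(290.2634604992936), np.float64(180.51966324429725)) (np.float64(288.5773354845438), np.float64(160.35643858840115)) (np.float64(321.61610601879477), np.float64(179.00598331126756))
```

>>> jog_arm:
  plan:
    - {"x": 0, "y": -0.001, "z": 0.03, "twist": 0, "fingers": 1}
    - {"x": 0, "y": -0.001, "z": 0.058, "twist": 0, "fingers": 1}
    - {"x": 0, "y": -0.001, "z": 0.058, "twist": 0, "fingers": 1}
    - {"x": 0, "y": -0.001, "z": 0.064, "twist": 0, "fingers": 1}
    - {"x": 0, "y": -0.001, "z": 0.067, "twist": 0, "fingers": 1}
    - {"x": 0, "y": -0.001, "z": 0.069, "twist": 0, "fingers": 1}
    - {"x": 0, "y": -0.001, "z": 0.069, "twist": 0, "fingers": 1}

```text
time: 13.42
position: [0.4947, -0.1524, 0.1305]
ee_rot: [[-0.937, 0.348, 0.0], [0.348, 0.937, -0.0], [-0.0, -0.0, -1.0]]
wrist_force: [0.5, 0.0, -1.0]
grip_width: 0.0208
finger_force: 78.8
```

>>> jog_arm:
  plan:
    - {"x": 0, "y": 0.0007, "z": 0.003, "twist": 0, "fingers": 1}
    - {"x": 0, "y": 0.0007, "z": 0.006, "twist": 0, "fingers": 1}
    - {"x": 0, "y": 0.0007, "z": 0.006, "twist": 0, "fingers": 1}

```text
time: 13.8
position: [0.4947, -0.1516, 0.124]
ee_rot: [[-0.937, 0.348, -0.001], [0.348, 0.937, 0.0], [0.001, 0.0, -1.0]]
wrist_force: [0.2, -0.0, -2.2]
grip_width: 0.0212
finger_force: 78.8
```

>>> jog_arm:
  plan:
    - {"x": 0, "y": 0, "z": 0.003, "twist": 0, "fingers": 1}
    - {"x": 0, "y": 0, "z": 0.005, "twist": 0, "fingers": 1}
    - {"x": 0, "y": 0, "z": 0.0065, "twist": 0, "fingers": 1}
    - {"x": 0, "y": 0, "z": 0.0065, "twist": 0, "fingers": 1}

```text
time: 14.3
position: [0.4949, -0.1518, 0.1178]
ee_rot: [[-0.937, 0.348, 0.0], [0.348, 0.937, -0.0], [-0.0, -0.0, -1.0]]
wrist_force: [-0.0, 0.0, -1.1]
grip_width: 0.0212
finger_force: 79.1
```

>>> jog_arm:
  plan:
    - {"x": 0, "y": 0, "z": 0.001, "twist": 0, "fingers": 1}
    - {"x": 0, "y": 0, "z": 0.002, "twist": 0, "fingers": 1}
    - {"x": 0, "y": 0, "z": 0.002, "twist": 0, "fingers": 1}

```text
time: 14.68
position: [0.4953, -0.1519, 0.1176]
ee_rot: [[-0.937, 0.348, 0.002], [0.348, 0.937, -0.001], [-0.002, -0.0, -1.0]]
wrist_force: [-3.6, 2.3, 17.7]
grip_width: 0.0211
finger_force: 82.0
```

The floor is reached at the predicted height (18 N). I ease off 1 mm and twist clockwise.

>>> jog_arm:
  plan:
    - {"x": 0, "y": 0, "z": -0.001, "twist": 0.0, "fingers": 1}
    - {"x": 0, "y": 0, "z": -0.001, "twist": 0.1, "fingers": 1}
    - {"x": 0, "y": 0, "z": -0.001, "twist": 0.2, "fingers": 1}
    - {"x": 0, "y": 0, "z": -0.001, "twist": 0.3, "fingers": 1}
    - {"x": 0, "y": 0, "z": -0.001, "twist": 0.3, "fingers": 1}

```text
time: 15.3
position: [0.4949, -0.1521, 0.1177]
ee_rot: [[-0.792, 0.611, 0.001], [0.611, 0.792, -0.001], [-0.001, -0.001, -1.0]]
wrist_force: [-3.7, -1.0, 9.1]
grip_width: 0.0209
finger_force: 80.3
```

```bash
python3 -c "
from h import *
s=get_state();print(s['wrist_torque'],s['wrist_force'],s['finger_force']);to(.4943,-.1514,.1178,122.5)"
```

```text
[-0.06710159  0.8691594   0.0966371 ] [-3.65604148 -0.9615169   9.07090346] 80.3196108341217
shift [ 0.0009  0.0002 -0.0001] yaw0 142.34 twist 0.3463 pos [ 0.4949 -0.1521  0.1177] t 15.3 q [-26.3  16.3 -17.8  55.8  -0.1  11.3]
```

>>> jog_arm:
  plan:
    - {"x": 0, "y": 0, "z": 0, "twist": 0.1, "fingers": 1}
    - {"x": 0, "y": 0, "z": 0, "twist": 0.2, "fingers": 1}
    - {"x": 0, "y": 0, "z": 0, "twist": 0.3, "fingers": 1}
    - {"x": 0, "y": 0, "z": 0, "twist": 0.345, "fingers": 1}
    - {"x": 0, "y": 0, "z": 0, "twist": 0.345, "fingers": 1}
    - {"x": 0, "y": 0, "z": 0, "twist": 0.345, "fingers": 1}
    - {"x": 0, "y": 0, "z": 0, "twist": 0.345, "fingers": 1}

```text
time: 16.18
position: [0.4951, -0.1522, 0.1177]
ee_rot: [[-0.539, 0.842, 0.001], [0.842, 0.539, -0.002], [-0.002, 0.0, -1.0]]
wrist_force: [-2.8, -0.7, 9.0]
grip_width: 0.0215
finger_force: 80.2
```

```bash
python3 - <<'E'
from h import *
s=get_state();print(s['wrist_torque'],s['wrist_force'],s['finger_force']);to(.4943,-.1514,.1178,122.5)
d=get('wrist'); u,v=map(int,proj(d,[.4943,-.1514,.024])); print(u,v)
cv2.imwrite('pics/w7.png',cv2.resize(d['image'][v-70:v+90,u-150:u+100],None,fx=3.2,fy=3.2,interpolation=cv2.INTER_CUBIC))
E
```

```text
[-0.31574981  0.68567594  0.07505595] [-2.8259724  -0.6999297   8.99031948] 80.20983695983887
shift [ 0.0011 -0.0002 -0.0001] yaw0 122.65 twist 0.0026 pos [ 0.4951 -0.1522  0.1177] t 16.175 q [-26.4  16.3 -17.8  55.7  -0.1  31. ]
322 206
```

View pics/w7.png

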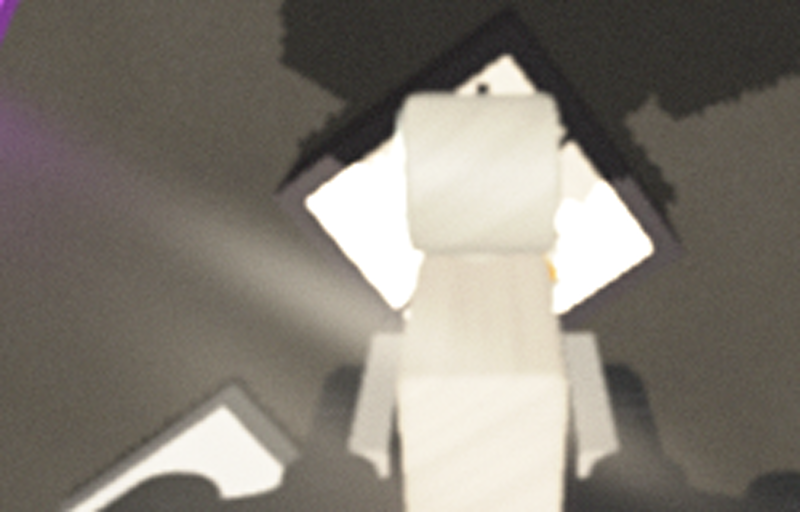

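The half-way mark at (482,90) lines up with the lamp's centre line (about 482), and the measured torque of 0.075 N m matches the spring at half-way. The cap lies flat at lower left, so I hand the job in.

```bash
python3 -c "
from cell import workorder; print(workorder.close_job())"
```

```text
the job is handed in; nothing more can be done
None
```

I handed the job in without a verdict coming back: the dust cap lies flat on the bare table, clear of the socket, and the gripper is holding the post at the bottom of the socket, turned about 37° to the half-way mark.

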